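Tip the glass vials from the dispensing jug into the shallow dish

TASK

Tip all four glass vials out of the blue spouted jug into the shallow steel dish: first bring the spout down close over the dish, no more than about 30 mm above its rim, and keep it there while you pour so that none bounces out. Then stand the empty jug upright in the middle of the green mat, leaving the dish where it is and the other things on the table undisturbed.

Things in the scene. Friction and masses are not known exactly. Their poses are not given: they have to be found in the camera images.
- jug_grip (a point): Middle of the jug's white handle bar: straight, level, along the jug's x, 94 mm long (57 mm behind to 37 mm ahead of this point), 14 mm wide, 18 mm high, held only by a post at its rear end. This point is 85 mm above the jug's underside and 33 mm above the tops of its side walls. Axes are the jug's: x towards the spout, z up.
- jug_center (a point): Blue plastic jug: a spouted open trough 149 mm long, 74 mm wide, 94 mm high over the handle, about 160 g empty (varies). This point is 45 mm above its flat underside, near the middle of its 85 mm long foot, 2 mm ahead of the handle point. x to the spout, z up. Walls 4 mm thick, 52 mm high. Starts upright on the table, spout towards the robot's side, within about 40 degrees of world -x.
- jug_lip (a point): Middle of the 74 mm wide pouring lip, in the jug's frame 92 mm ahead (x) of the handle point and 40 mm below it, 45 mm above the underside. Behind it a ramp falls at 28 degrees to the jug's flat floor, so the vials leave only once the jug is tipped spout down beyond about 28 degrees; about 63 degrees empties it. Axes as the jug's.
- dish: Round shallow stainless steel dish, 160 mm across the rim, 124 mm across the foot, 26 mm high, inner floor 4 mm up, 350 g, loose on the table. Origin at the centre of its underside, z up.
- mat: Green mat 180 x 180 mm, 4 mm thick, fixed to the table; the place for the empty jug. Origin at the centre of its underside, z up.
- vial0: One of four equal amber glass vials with an aluminium cap, 38 mm long, 18 mm diameter, 14 g, smooth, lying in the jug at the start. Origin at its centre, x along its length.
- vial1: One of four equal amber glass vials with an aluminium cap, 38 mm long, 18 mm diameter, 14 g, smooth, lying in the jug at the start. Origin at its centre, x along its length.
- vial2: One of four equal amber glass vials with an aluminium cap, 38 mm long, 18 mm diameter, 14 g, smooth, lying in the jug at the start. Origin at its centre, x along its length.
- vial3: One of four equal amber glass vials with an aluminium cap, 38 mm long, 18 mm diameter, 14 g, smooth, lying in the jug at the start. Origin at its centre, x along its length.
- ointment_jar: Bystander: closed grey jar with a white cap, 56 mm diameter, 50 mm high. Origin under its centre.
- tape_roll: Bystander: white tape roll, 80 mm diameter, 25 mm high, lying flat. Origin under its centre.
- plaster_box: Bystander: orange box 60 x 90 x 35 mm high. Origin under its centre.
- gauze_box: Bystander: white box 90 x 120 x 50 mm high. Origin under its centre.

How it is judged:
By the outcome, as a careful person would: the job done as asked, in the order asked, and still so for the second after the job is handed in, with the robot touching nothing.
It also fails if it takes over 67 s, if anything falls off the work surface, if the arm or the gripper's body presses on something with over 40 N, if the wrist force passes 120 N, or if a joint passes its speed limit or range.

ROBOT

A 6-joint arm with a two-finger parallel gripper is mounted at the origin on the work surface. World frame = base frame: x ahead of the robot, y to its left, z up, the work surface at z = 0. Lengths are in m, angles in rad, forces in N, time in s.
With the tool pointing down it reaches from about 0.35 to 0.85 m from the base axis. Payload 8.1 kg.
Tool frame: the origin (TCP) lies midway between the tips of the shut fingers; the grasp point (between the pads) lies robot.grip_depth behind it (robot.grip_depth is the distance from the TCP to the grasp point, in m); z points along the fingers, y is the line along which they close (so a half turn about z gives the same grasp; the last joint's range is limited). The gripper opens to 93 mm and grips with 3 to 60 N. Pads are 15 mm wide; open, the fingers measure 128 mm over their backs; the gripper's body (75 mm by 188 mm) begins 65 mm behind the grasp point.
Start: joints at [-1.254, 0.13, 1.488, -0, 1.523, -0.085], TCP at [0.235, -0.552, 0.187] pointing down, gripper open.
Joint ranges: [-2.96, 2.96], [-0.89, 2.26], [0.02, 2.5], [-1.34, 4.48], [0, 2.73], [-2.66, 2.66]. Speed limits (rad/s): [2.39, 2.39, 2.79, 3.14, 3.14, 3.14].

INTERFACE

Orientations are given as a rotation vector (axis times angle).
In Python, from plant import robot gives the robot as it stands.
- The arm moves only by the tool carry_out, never from a script. Its argument "rows" is a list of rows, each a list of 6 numbers: the shift along the tool's x, y, z in m, then the turn, a rotation vector about the tool's x, y, z in degrees. A call has 1 to 12 rows; each row is the pose to reach, as a shift and turn from the pose commanded when the call began, along the tool's axes at that moment; what a row does not reach only later rows make up. A row lasts 1/8 s, in which the tool goes at most 62.5 mm and 10.7 degrees, less where a joint would pass 70% of its speed; a pose out of reach is approached as far as the arm can. A call with a gripper value outside its range is refused whole. "jaw" is the closure in counts, from 0 (fully open) to 255 (shut), set as the call begins (left out, the last holds). The fingers move at their own pace and stop on an object; "force" is the grip in N (left out, the last holds). Time passes only in rows, so rows that repeat a pose let the fingers close. It gives the time, the measured TCP pose, the force, the opening and the grip force at its end, in the units of the state.
- robot.read_state(): the state, without advancing time (a new reading comes with each control period).
- robot.read_camera(name): name is "side" or "top" or "wrist"; returns the picture (420x560x3 uint8, red, green, blue); there is no depth.
- robot.camera_model(name): a dict with "fx", "fy", "cx", "cy" (pixels), "R" (3x3) and "t" (3): a world point X has camera coordinates R X + t; the wrist camera has in their place "mount" (4x4, takes a point from camera to tool coordinates, whose origin is the TCP and whose axes are the flange's). Camera axes: x right, y down, z forward; pixel columns grow to the right and rows downward; lengths in m; the calibration is good to about 2 mm. A picture is of the moment at which its call begins: read the wrist's pose just before it. camera_model takes no time and is no camera call.
- robot.close_job(): hands the job in; it is judged then, once.
Trained networks look in the newest picture that a camera, given by its name, has taken for a name from the list of things; names that differ only in an ending like _2 or _b are one class to them, and where a whole thing is asked for, a point or a joint stands for the part that bears it (a point fixed in the world has none). Each returns a list of dicts, best first, with "conf" (0 to 1); they miss things now and then, are a little off and sometimes report something else, mostly with a low value. They report only what shows in the picture. A call takes as long as a camera call.
- robot.outline_of(camera, target): "pixels" (420x560 bool, what is visible of it) and "pixel" ([column, row] in pixels, amid what is visible of it).
The state is a dict: "t": time; "q": joint angles; "dq": joint speeds; "joint_torque": joint torques, N m; "tool_pos": TCP position; "orientation": TCP orientation; "force": force on the tool from outside, world axes, zero at the start; "wrist_torque": the same for the moment, N m; "opening": finger opening in m; "gripper_force": force on a finger pad.
Only numpy, scipy, OpenCV 4.12 (cv2) and the standard library are available. Lean on these libraries where they do the work, as an engineer would, in place of code of your own. Each camera call takes 0.05 s, during which the arm holds its last target. There are 200 camera calls.

## Working session

There is one attempt and no reset: what is moved stays moved. The work goes in short steps, Python scripts to look and compute and a tool call to move; the robot and the scene stay as the last step left them, time stands still between calls to the robot, and variables do not carry over. Pictures are saved under pics/ and viewed, at most 14 in all, crops included, and the job is handed in when it is done.

Besides the shell and the picture viewer there is one more tool, called after "Call:" by a JSON object that holds its "method" and its "body". carry_out: Moves the arm, as the interface text tells. Its arguments: {"type":"object","properties":{"rows":{"type":"array"},"jaw":{"type":"number"},"force":{"type":"number"}},"required":["rows"]}

```bash
mkdir -p pics; ls; cat > h.py <<'E'
import numpy as np,cv2
from scipy.spatial.transform import Rotation as Ro
from plant import robot
def cam(n):
    m=robot.camera_model(n); return m
def ray(n,px):
    m=cam(n);R=np.array(m["R"]);t=np.array(m["t"])
    d=R.T@np.array([(px[0]-m["cx"])/m["fx"],(px[1]-m["cy"])/m["fy"],1]);return -R.T@t,d
def atz(n,px,z):
    o,d=ray(n,px);return o+d*(z-o[2])/d[2]
def proj(n,X):
    m=cam(n);c=np.array(m["R"])@np.array(X)+np.array(m["t"]);return np.array([m["fx"]*c[0]/c[2]+m["cx"],m["fy"]*c[1]/c[2]+m["cy"]])
def save(n,f):
    im=robot.read_camera(n);cv2.imwrite("pics/"+f,im[:,:,::-1]);return im
E
python3 - <<'E'
from h import *
a=save("top","top0.png");b=save("side","side0.png")
cv2.imwrite("pics/both0.png",np.hstack([cv2.resize(a,(400,300)),cv2.resize(b,(400,300))])[:,:,::-1])
for c in("top","side"):
    print(c,ray(c,(280,210)))
    for t,z in (("jug_center",.05),("jug_grip",.094),("jug_lip",.045),("dish",.026),("mat",.004),("ointment_jar",.05),("tape_roll",.025),("plaster_box",.035),("gauze_box",.05),("vial0",.02)):
        for o in robot.outline_of(c,t)[:1]:
            p=o["pixels"];ys,xs=np.nonzero(p)
            (cx,cy),wh,an=cv2.minAreaRect(np.c_[xs,ys].astype(np.float32))
            print(t,round(o["conf"],2),o["pixel"],len(xs),"rect",np.round([cx,cy,*wh,an]),atz(c,(cx,cy),z).round(3))
s=robot.read_state();print(s,robot.grip_depth)
E
```

```text
pics
top (array([0.49055447, 0.01390672, 1.26737702]), array([ 0.08688326, -0.00839802, -0.99630162]))
jug_center 0.67 [271.6, 239.6] 1205 rect [275. 235.  27.  56.  36.] [0.528 0.017 0.05 ]
jug_grip 0.84 [270.4, 242.2] 1133 rect [275. 235.  27.  55.  36.] [0.525 0.017 0.094]
dish 0.57 [386.1, 260.2] 2535 rect [386. 262.  56.  56.  90.] [ 0.453 -0.292  0.026]
mat 0.82 [160.4, 254.5] 4043 rect [157. 255.  64.  65.  89.] [0.473 0.353 0.004]
ointment_jar 0.78 [93.2, 215.8] 394 rect [ 92. 217.  18.  24.  90.] [0.577 0.522 0.05 ]
tape_roll 0.82 [202.1, 150.6] 447 rect [208. 154.  27.  28.  90.] [0.76  0.208 0.025]
plaster_box 0.87 [473.7, 215.4] 750 rect [472. 217.  21.  37.  81.] [ 0.578 -0.533  0.035]
gauze_box 0.89 [362.4, 158.8] 1449 rect [363. 162.  44.  35.   7.] [ 0.731 -0.228  0.05 ]
vial0 0.62 [277.6, 224.4] 85 rect [276. 223.   7.  13.  37.] [0.563 0.015 0.02 ]
side (array([0.08470839, 0.97215641, 1.09928356]), array([ 0.31043303, -0.66172377, -0.68255602]))
jug_center 0.64 [281.8, 231.5] 941 rect [279. 226.  49.  29.  47.] [0.534 0.026 0.05 ]
jug_grip 0.93 [280.6, 232.5] 879 re
[... 712 characters left out ...]
.] [0.759 0.214 0.02 ]
{'t': 1.1, 'q': array([-1.25437534e+00,  1.30389747e-01,  1.48819757e+00,  1.03233908e-05,
        1.52298035e+00, -8.54042719e-02]), 'dq': array([ 0.00137556, -0.00076987,  0.00247429, -0.0007417 , -0.00107754,
        0.00025047]), 'joint_torque': array([-4.87383495e-04, -5.59774947e+01, -4.92057252e+01,  7.67714996e-02,
        2.30345945e-02, -1.16870234e-05]), 'tool_pos': array([ 0.23468611, -0.55221411,  0.18684269]), 'orientation': array([3.07837607e+00, 6.26942338e-01, 2.06127065e-05]), 'force': array([-0.0031945 , -0.94548957,  0.66200691]), 'wrist_torque': array([0.00748566, 0.03642634, 0.01474215]), 'gripper_force': 0.0, 'opening': 0.0928793198597237} 0.0188
```

View pics/top0.png

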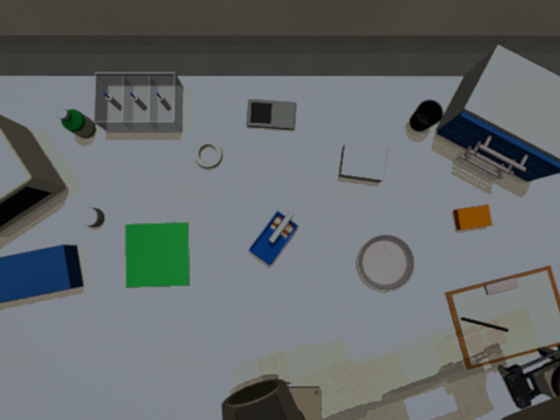

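View pics/side0.png

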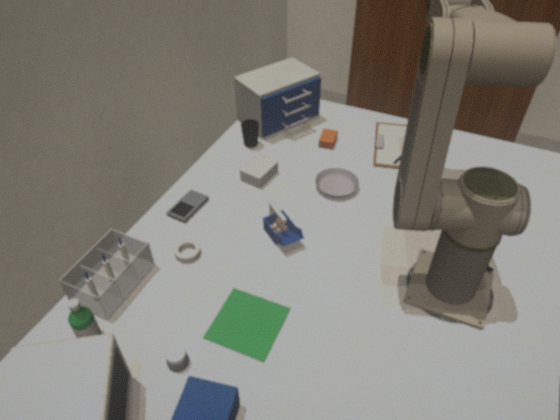

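The top view shows the jug at (275,235) with its spout to the lower left, so yaw is about 144°. The dish is at (386,262) and the mat at (157,255). The side view agrees on all three. I'll move above the jug and look from close up.

Call:
{"method": "carry_out", "body": {"rows": [[0.494, -0.409, -0.08, 0, 0, -121], [0.494, -0.409, -0.08, 0, 0, -121], [0.494, -0.409, -0.08, 0, 0, -121], [0.494, -0.409, -0.08, 0, 0, -121], [0.494, -0.409, -0.08, 0, 0, -121], [0.494, -0.409, -0.08, 0, 0, -121], [0.494, -0.409, -0.08, 0, 0, -121], [0.494, -0.409, -0.08, 0, 0, -121], [0.494, -0.409, -0.08, 0, 0, -121], [0.494, -0.409, -0.08, 0, 0, -121], [0.494, -0.409, -0.08, 0, 0, -121], [0.494, -0.409, -0.08, 0, 0, -121]]}}

```text
t: 2.6
tool_pos: [0.53, 0.0195, 0.2669]
orientation: [0.96, 2.991, 0.001]
force: [0.4, 0.1, -0.1]
opening: 0.0931
gripper_force: 0.0
```

```bash
python3 - <<'E'
from h import *
s=robot.read_state();print(s["t"],s["q"].round(4),s["tool_pos"].round(4),s["orientation"].round(4),s["force"].round(2))
im=save("wrist","w0.png");print(robot.camera_model("wrist"))
for t in("jug_grip","jug_lip","vial0"):
    for o in robot.outline_of("wrist",t)[:4]: print(t,o["conf"],o["pixel"])
E
```

```text
2.6 [-6.0200e-02 -7.8500e-02  1.5562e+00  3.0000e-04  1.6638e+00 -1.0099e+00] [0.53   0.0195 0.2669] [9.6000e-01 2.9912e+00 5.0000e-04] [ 0.37  0.09 -0.05]
{'fx': 374.01465023756805, 'fy': 374.01465023756805, 'cx': 275.6350921123754, 'cy': 210.43529837803658, 'mount': array([[-1.20786443e-04, -9.63208457e-01, -2.68755378e-01,
         7.39083234e-02],
       [ 9.99999820e-01, -2.74390882e-04,  5.33977025e-04,
         1.07822303e-04],
       [-5.88075212e-04, -2.68755265e-01,  9.63208317e-01,
        -1.98575956e-01],
       [ 0.00000000e+00,  0.00000000e+00,  0.00000000e+00,
         1.00000000e+00]])}
jug_lip 0.79 [270.3, 159.1]
vial0 0.81 [252.8, 192.8]
vial0 0.58 [286.4, 194.7]
vial0 0.57 [260.9, 194.4]
```

View pics/w0.png

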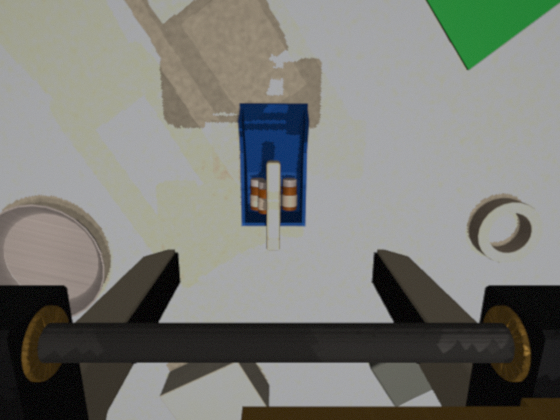

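The bar's ends are at about (273,162) and (273,249), with the lip corners at (240,104) and (308,104). The jug lines up well with the tool, and the vials lie behind the bar's middle.

```bash
cat >> h.py <<'E'
def wray(px,s):
    m=robot.camera_model("wrist");M=np.array(m["mount"]);R=Ro.from_rotvec(s["orientation"]).as_matrix()
    d=R@M[:3,:3]@np.array([(px[0]-m["cx"])/m["fx"],(px[1]-m["cy"])/m["fy"],1]);o=s["tool_pos"]+R@M[:3,3];return o,d
def wz(px,z,s):
    o,d=wray(px,s);return o+d*(z-o[2])/d[2]
E
python3 - <<'E'
from h import *
s=robot.read_state()
f,b=wz((273.5,162),.094,s),wz((273.5,249.5),.094,s)
l,r=wz((240,104),.048,s),wz((308,104),.048,s)
v=f-b;u=v/np.linalg.norm(v);print("bar",f.round(4),b.round(4),np.linalg.norm(v),"yaw",np.degrees(np.arctan2(v[1],v[0])))
g=b+.057*u;g2=f-.037*u;lip=(l+r)/2;print("grip",g.round(4),g2.round(4),"lip w",np.linalg.norm(l-r),lip.round(4),"grip from lip",(lip-.092*u).round(4))
R=Ro.from_rotvec(s["orientation"]);print("tool shift to grip",R.inv().apply((g+g2)/2*[1,1,0]+[0,0,.066]-s["tool_pos"]).round(4),"toolx yaw",np.degrees(np.arctan2(*R.as_matrix()[1::-1,0])), "yaw turn about toolz")
# kinematics
Q=np.array([[-1.25437534,.130389747,1.48819757],s["q"][:3]]);P=np.array([[.23468611,-.55221411,.18684269],s["tool_pos"]])
A=[];y=[];
for q,p in zip(Q,P):
    pl=np.array([np.cos(q[0]),np.sin(q[0])])@p[:2];lat=np.array([-np.sin(q[0]),np.cos(q[0])])@p[:2]
    print(pl,lat);A+=[[np.sin(q[1]),np.sin(q[1]+q[2]),0],[np.cos(q[1]),np.cos(q[1]+q[2]),1]];y+=[pl,p[2]]
print(np.linalg.lstsq(np.array(A),np.array(y),rcond=None))
E
```

```text
bar [0.5118 0.0278 0.094 ] [ 0.5869 -0.0271  0.094 ] 0.09308395288194303 yaw 143.839764383387
grip [0.5409 0.0065 0.094 ] [0.5416 0.006  0.094 ] lip w 0.07298327388191472 [0.4669 0.061  0.048 ] grip from lip [0.5412 0.0067 0.048 ]
tool shift to grip [-0.0162 -0.0019  0.2008] toolx yaw 143.9345597346759 yaw turn about toolz
0.597826162689667 0.05120422554606097
0.5270733390991508 0.05118338605926104
(array([ 0.32820104,  0.55579081, -0.11198323]), array([2.81722109e-09]), np.int32(3), array([1.99830476, 1.41269322, 0.1052424 ]))
```

Call:
{"method": "carry_out", "body": {"rows": [[-0.016, -0.002, 0.05, 0, 0, 0], [-0.016, -0.002, 0.1, 0, 0, 0], [-0.016, -0.002, 0.14, 0, 0, 0], [-0.016, -0.002, 0.17, 0, 0, 0], [-0.016, -0.002, 0.19, 0, 0, 0], [-0.016, -0.002, 0.201, 0, 0, 0], [-0.016, -0.002, 0.201, 0, 0, 0]], "jaw": 0}}

```text
t: 3.68
tool_pos: [0.5406, 0.0061, 0.0654]
orientation: [-0.972, -2.986, 0.0]
force: [0.1, -0.3, 0.6]
opening: 0.093
gripper_force: 0.0
```

Call:
{"method": "carry_out", "body": {"rows": [[0, 0, 0, 0, 0, 0], [0, 0, 0, 0, 0, 0], [0, 0, 0, 0, 0, 0], [0, 0, 0, 0, 0, 0], [0, 0, 0, 0, 0, 0], [0, 0, 0, 0, 0, 0], [0, 0, 0, 0, 0, 0], [0, 0, 0, 0, 0, 0], [0, 0, 0, 0, 0, 0], [0, 0, 0, 0, 0, 0]], "jaw": 255, "force": 40}}

```text
t: 4.92
tool_pos: [0.5411, 0.0064, 0.0658]
orientation: [-0.97, -2.988, 0.0]
force: [-0.0, -0.6, -0.4]
opening: 0.0014
gripper_force: 0.0
```

```bash
python3 - <<'E'
from h import *
a=save("side","s1.png");b=save("wrist","w1.png")
s=robot.read_state();print(s["opening"],s["gripper_force"])
cv2.imwrite("pics/c1.png",np.hstack([cv2.resize(a[150:280,200:370],(400,300)),cv2.resize(b,(400,300))])[:,:,::-1])
E
```

```text
0.0003755525272269374 0.0
```

View pics/c1.png

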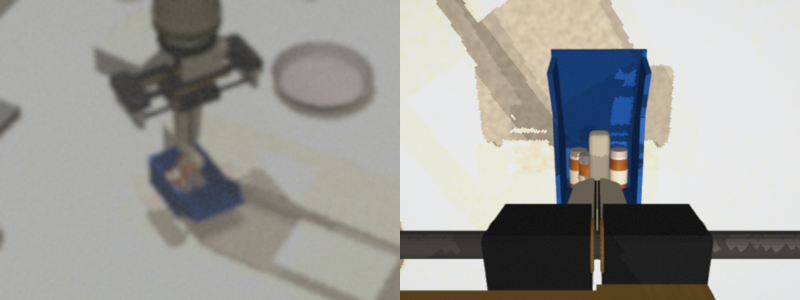

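```bash
python3 - <<'E'
from h import *
s=robot.read_state();R=Ro.from_rotvec(s["orientation"])
print(s["tool_pos"],s["orientation"])
for n,p,z in (("front top",(279,182),.094),("front bot",(279,250),.094),("lipL",(214,70),.048),("lipR",(346,70),.048),("lipL",(214,70),.03),("lipR",(346,70),.03)):
    w=wz(p,z,s);print(n,w.round(4),R.inv().apply(w-s["tool_pos"]).round(4))
b=cv2.imread("pics/w1.png");cv2.imwrite("pics/w1c.png",cv2.resize(b[40:340,180:380],(533,600)*1 if 0 else (400,600)))
m=robot.camera_model("wrist");M=np.linalg.inv(m["mount"])
for X in ((0,0,0),(0,.007,0),(0,0,-.0188),(.037,0,-.028)):
    c=M[:3,:3]@X+M[:3,3];print(X,m["fx"]*c[0]/c[2]+m["cx"],m["fy"]*c[1]/c[2]+m["cy"])
E
```

```text
[0.54117307 0.00637373 0.0658537 ] [9.70253923e-01 2.98797169e+00 5.93621517e-05]
front top [0.5098 0.0313 0.094 ] [ 0.04    0.0018 -0.0281]
front bot [0.5371 0.0116 0.094 ] [ 0.0063  0.0018 -0.0281]
lipL [0.4465 0.034  0.048 ] [ 0.0928 -0.0333  0.0178]
lipR [0.4887 0.0921 0.048 ] [0.0928 0.0385 0.0179]
lipL [0.4436 0.0327 0.03  ] [ 0.0944 -0.036   0.0358]
lipR [0.4893 0.0956 0.03  ] [0.0944 0.0417 0.0359]
(0, 0, 0) 275.24532974245307 242.00686439267062
(0, 0.007, 0) 287.64534985958795 242.00290097581
(0, 0, -0.0188) 275.2302017368676 254.75872891459184
(0.037, 0, -0.028) 275.1885240239826 188.3417469693092
```

View pics/w1c.png

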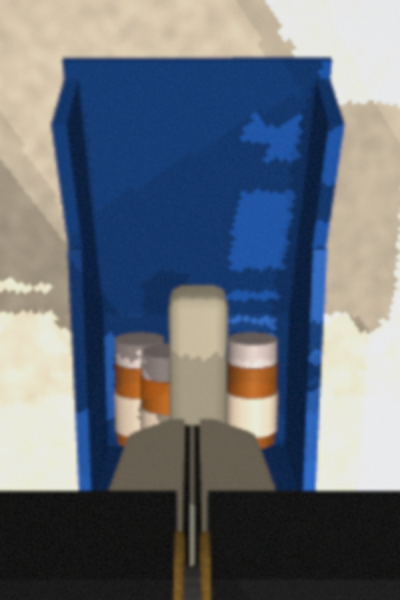

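The fingers shut fully while the jug stayed in place. The pictures put the fingertips about 30 mm behind the stated TCP: the visible tip row is 250 rather than about 229, and the open gap spans 193 px rather than 165. So they closed above the bar. I'll open, go about 28 mm lower and close gently; stopping at 14 mm would confirm this, and 74 mm would mean I've met the walls.

Call:
{"method": "carry_out", "body": {"rows": [[0, 0, 0, 0, 0, 0], [0, 0, 0, 0, 0, 0], [0, 0, 0, 0, 0, 0], [0, 0, 0, 0, 0, 0], [0, 0, 0, 0, 0, 0], [0, 0, 0, 0, 0, 0], [0, 0.002, 0, 0, 0, 0], [0, 0.002, 0.005, 0, 0, 0], [0, 0.002, 0.012, 0, 0, 0], [0, 0.002, 0.02, 0, 0, 0], [0, 0.002, 0.028, 0, 0, 0], [0, 0.002, 0.028, 0, 0, 0]], "jaw": 0}}

```text
t: 6.52
tool_pos: [0.5414, 0.008, 0.0366]
orientation: [-0.97, -2.986, 0.001]
force: [0.3, 0.2, 0.8]
opening: 0.0929
gripper_force: 0.0
```

Call:
{"method": "carry_out", "body": {"rows": [[0, 0, 0, 0, 0, 0], [0, 0, 0, 0, 0, 0], [0, 0, 0, 0, 0, 0], [0, 0, 0, 0, 0, 0], [0, 0, 0, 0, 0, 0], [0, 0, 0, 0, 0, 0], [0, 0, 0, 0, 0, 0], [0, 0, 0, 0, 0, 0], [0, 0, 0, 0, 0, 0]], "jaw": 255, "force": 10}}

```text
t: 7.65
tool_pos: [0.5422, 0.008, 0.0378]
orientation: [-0.97, -2.988, 0.0]
force: [0.0, -0.0, -0.9]
opening: 0.0139
gripper_force: 10.0
```

Confirmed: the fingers stopped at 13.9 mm, on the bar. I'll grip harder and lift.

Call:
{"method": "carry_out", "body": {"rows": [[0, 0, 0, 0, 0, 0], [0, 0, 0, 0, 0, 0], [0, 0, -0.01, 0, 0, 0], [0, 0, -0.03, 0, 0, 0], [0, 0, -0.07, 0, 0, 0], [0, 0, -0.12, 0, 0, 0], [0, 0, -0.15, 0, 0, 0], [0, 0, -0.15, 0, 0, 0]], "jaw": 255, "force": 45}}

```text
t: 8.65
tool_pos: [0.5444, 0.0079, 0.1915]
orientation: [0.968, 2.982, 0.002]
force: [0.3, 1.0, -1.5]
opening: 0.0138
gripper_force: 45.0
```

```bash
python3 - <<'E'
from h import *
s=robot.read_state();print(s["q"].round(4),s["tool_pos"].round(4),s["force"].round(2),s["wrist_torque"].round(3),s["opening"],s["gripper_force"])
b=save("wrist","w2.png");a=save("side","s2.png")
a=robot.read_camera("side")
cv2.imwrite("pics/c2.png",np.hstack([cv2.resize(a[100:280,180:420],(400,300)),cv2.resize(b,(400,300))])[:,:,::-1])
E
```

```text
[-0.0797 -0.0288  1.6444  0.      1.5196 -1.0226] [0.5444 0.0079 0.1915] [ 0.31  0.99 -1.53] [ 0.058 -0.125  0.009] 0.01381338294918881 44.99930262565613
```

View pics/c2.png

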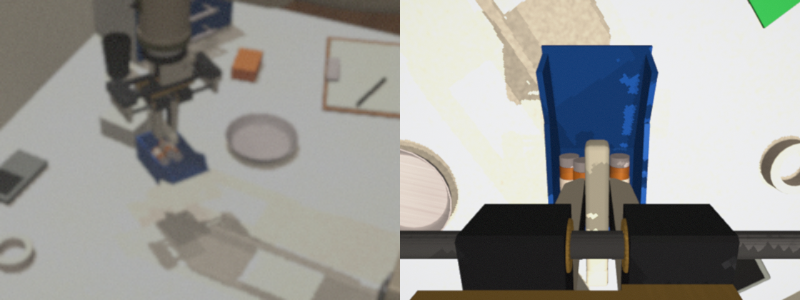

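```bash
cat > k.py <<'E'
from h import *
from scipy.optimize import least_squares
L1,L2,LAT,C=.3282,.5558,.0512,-.112
lo=np.array([-2.96,-.89,.02,-1.34,0,-2.66]);hi=np.array([2.96,2.26,2.5,4.48,2.73,2.66])
def fk(q,h):
    dt=h-C;R1=Ro.from_euler('z',q[0]);r2=Ro.from_euler('y',q[1]);r3=Ro.from_euler('y',q[1]+q[2])
    R=R1*r3*Ro.from_euler('ZYZ',[q[3],q[4],q[5]+np.pi/2])
    p=R1.apply([0,LAT,0])+[0,0,h]+(R1*r2).apply([0,0,L1])+(R1*r3).apply([0,0,L2])+R.apply([0,0,dt]);return p,R
def ik(p,R,q0,h):
    f=lambda q:(lambda a:np.r_[(a[0]-p)*5,(a[1].inv()*R).as_rotvec()])(fk(q,h))
    r=least_squares(f,np.clip(q0,lo+1e-3,hi-1e-3),bounds=(lo,hi));return r.x,np.abs(r.fun).max()
LIP=np.array([.0935,0,-.008])
def pose(lip,yaw,th):
    Y,t=np.radians(yaw),np.radians(th)
    base=np.array([[np.cos(Y),np.sin(Y),0],[np.sin(Y),-np.cos(Y),0],[0,0,-1]]).T
    R=Ro.from_matrix(base)*Ro.from_euler('y',-t);return lip-R.apply(LIP),R
E
python3 - <<'E'
from k import *
s=robot.read_state();p,R=fk(s["q"],.2);print("fk chk",p-s["tool_pos"],(R.inv()*Ro.from_rotvec(s["orientation"])).magnitude())
D=np.array([.452,-.290,0])
for h in(.15,.25,.35):
    for yaw in(144,120,90,57,30,0,-30,180,-150,-123):
        q=s["q"].copy();u=np.array([np.cos(np.radians(yaw)),np.sin(np.radians(yaw)),0]);y0=144;out=[]
        d=(yaw-144+180)%360-180
        for k in range(1,6): q,e=ik(*pose(D-.035*u+[0,0,.15],144+d*k/5,0),q,h)
        bad=e>1e-2;
        for th in range(0,71,10):
            q,e=ik(*pose(D-.035*u+[0,0,.05 if th>15 else .1],yaw,th),q,h);out.append(e)
        print(h,yaw,np.round(out,2),q.round(2),"BAD0" if bad else "")
E
```

```text
fk chk [ 0.00704079 -0.00056606 -0.00035598] 3.886438996898593e-16
0.15 144 [0.   0.   0.   0.   0.   0.   0.   0.04] [-0.67 -0.48  2.43  1.08  0.02 -2.66] 
0.15 120 [0.   0.   0.   0.   0.   0.   0.   0.09] [-0.52 -0.39  2.34 -1.34  0.48 -0.02] 
0.15 90 [0.   0.   0.   0.   0.   0.   0.   0.04] [-0.37 -0.1   2.12 -1.34  1.1   0.32] 
0.15 57 [0. 0. 0. 0. 0. 0. 0. 0.] [-0.35  0.2   1.83 -1.16  1.61  0.51] 
0.15 30 [0. 0. 0. 0. 0. 0. 0. 0.] [-0.41  0.39  1.6  -0.95  1.95  0.66] 
0.15 0 [0. 0. 0. 0. 0. 0. 0. 0.] [-0.51  0.54  1.41 -0.64  2.26  0.94] 
0.15 -30 [0. 0. 0. 0. 0. 0. 0. 0.] [-0.63  0.6   1.33 -0.15  2.43  1.42] 
0.15 180 [0.   0.   0.   0.   0.   0.08 0.16 0.24] [-0.76 -0.46  2.3   0.88  0.6  -2.66] 
0.15 -150 [0.   0.   0.08 0.14 0.21 0.27 0.33 0.39] [-0.78 -0.34  2.12  0.8   1.02 -2.66] 
0.15 -123 [0.2  0.27 0.32 0.4  0.47 0.56 0.66 0.76] [-0.81 -0.09  1.87  0.81  1.47 -2.66] BAD0
0.25 144 [0.   0.   0.   0.   0.   0.   0.09 0.22] [-0.6  -0.59  2.5  -0.38  0.26 -1.18] 
0.25 120 [0.   0.   0.   0.   0.   0.   0.   0.12] [-0.34 -0.5   2.5  -1.34  0.67  0.09] 
0.25 90 [0.   0.
[... 777 characters left out ...]
.15] [-0.05 -0.35  2.5  -1.34  0.99  0.34] 
0.35 90 [0. 0. 0. 0. 0. 0. 0. 0.] [ 0.04  0.15  2.17 -1.29  1.36  0.73] 
0.35 57 [0. 0. 0. 0. 0. 0. 0. 0.] [-0.06  0.63  1.56 -0.98  1.75  0.77] 
0.35 30 [0. 0. 0. 0. 0. 0. 0. 0.] [-0.21  0.97  1.06 -0.8   2.07  0.82] 
0.35 0 [0. 0. 0. 0. 0. 0. 0. 0.] [-0.4   1.35  0.46 -0.6   2.44  0.94] 
0.35 -30 [0.   0.   0.   0.   0.   0.   0.   0.03] [-0.61  1.61  0.02 -0.19  2.7   1.37] 
0.35 180 [0.   0.   0.   0.   0.07 0.14 0.28 0.43] [-0.98 -0.72  2.5   0.73  0.92 -2.66] 
0.35 -150 [0.   0.02 0.11 0.2  0.28 0.36 0.41 0.5 ] [-0.9  -0.8   2.5   0.62  1.04 -2.66] 
0.35 -123 [0.14 0.22 0.32 0.41 0.49 0.57 0.63 0.67] [-0.81 -0.38  2.1   0.47  1.29 -2.66] BAD0
```

Call:
{"method": "carry_out", "body": {"rows": [[-0.003, -0.015, -0.02, 0, 0, 5], [-0.01, -0.05, -0.03, 0, 0, 14], [-0.018, -0.095, -0.03, 0, 0, 24], [-0.027, -0.14, -0.03, 0, 0, 34], [-0.036, -0.19, -0.03, 0, 0, 44], [-0.045, -0.235, -0.03, 0, 0, 54], [-0.054, -0.28, -0.03, 0, 0, 64], [-0.063, -0.325, -0.03, 0, 0, 74], [-0.07, -0.365, -0.03, 0, 0, 84], [-0.076, -0.395, -0.03, 0, 0, 92], [-0.08, -0.415, -0.03, 0, 0, 97], [-0.081, -0.422, -0.03, 0, 0, 99]]}}

```text
t: 10.3
tool_pos: [0.3586, -0.381, 0.2154]
orientation: [-2.9, -1.198, 0.002]
force: [0.3, 0.3, -2.2]
opening: 0.0131
gripper_force: 45.0
```

Call:
{"method": "carry_out", "body": {"rows": [[0, 0, 0, 0, 0, 0], [0, 0, 0, 0, -4, 0], [0, 0, 0, 0, -8, 0], [0, 0, 0, 0, -12, 0], [0, 0, 0, 0, -15, 0], [0, 0, 0, 0, -15, 0]]}}

```text
t: 11.05
tool_pos: [0.361, -0.3792, 0.217]
orientation: [2.788, 1.163, -0.367]
force: [-0.3, -0.1, -1.8]
opening: 0.0136
gripper_force: 45.0
```

```bash
python3 - <<'E'
from k import *
s=robot.read_state();print(s["t"],s["q"].round(4),s["tool_pos"].round(4),s["orientation"].round(4),s["gripper_force"])
for h in(.1,.15,.2,.25,.3,.35):
    p,R=fk(s["q"],h);print(h,(p-s["tool_pos"]).round(4),(R.inv()*Ro.from_rotvec(s["orientation"])).magnitude())
R=Ro.from_rotvec(s["orientation"]);print("lip",s["tool_pos"]+R.apply(LIP))
D=np.array([.452,-.290,0]);u=np.array([.7071,.7071,0])
for th,z in((15,.14),(22,.052),(30,.05),(45,.05),(60,.05),(70,.05)):
    p,Q=pose(D-.035*u+[0,0,z],45,th);d=R.inv().apply(p-s["tool_pos"]);print(th,d.round(4),np.degrees((R.inv()*Q).as_rotvec()).round(1))
a=save("side","s3.png");b=save("wrist","w3.png")
for c in("wrist","top"):
    robot.read_camera(c)
    for o in robot.outline_of(c,"dish")[:2]:
        ys,xs=np.nonzero(o["pixels"]);cx,cy=(xs.min()+xs.max())/2,(ys.min()+ys.max())/2
        print(c,o["conf"],o["pixel"],cx,cy,(wz((cx,cy),.026,s) if c=="wrist" else atz(c,(cx,cy),.026)).round(4))
cv2.imwrite("pics/c3.png",np.hstack([cv2.resize(a[80:260,240:480],(400,300)),cv2.resize(b,(400,300))])[:,:,::-1])
E
```

```text
11.05 [-0.7064 -0.0613  1.6548 -0.2603  1.5697  0.0771] [ 0.361  -0.3792  0.217 ] [ 2.7878  1.1629 -0.3671] 44.99955654144287
0.1 [ 0.0409  0.0319 -0.0068] 1.9104811360407677e-16
0.15 [ 0.0317  0.0228 -0.0051] 1.9104811360407677e-16
0.2 [ 0.0226  0.0136 -0.0034] 1.9104811360407677e-16
0.25 [ 0.0134  0.0045 -0.0017] 1.9104811360407677e-16
0.3 [ 0.0043 -0.0046 -0.    ] 1.9104811360407677e-16
0.35 [-0.0049 -0.0137  0.0017] 1.9104811360407677e-16
lip [ 0.42597936 -0.31354679  0.20058509]
15 [0.0157 0.0014 0.0585] [-0.  -0.   0.3]
22 [0.0381 0.0015 0.132 ] [-0.  -7.   0.3]
30 [0.04   0.0015 0.1209] [  0.  -15.    0.3]
45 [0.0475 0.0016 0.0976] [  0.1 -30.    0.3]
60 [0.0607 0.0016 0.077 ] [  0.1 -45.    0.3]
70 [0.0723 0.0017 0.0654] [  0.1 -55.    0.3]
wrist 0.94 [278.3, 25.7] 279.5 31.0 [ 0.4285 -0.3163  0.026 ]
wrist 0.7 [250.3, 234.6] 252.0 234.5 [ 0.2543 -0.4478  0.026 ]
top 0.91 [385.7, 262.7] 386.0 262.0 [ 0.4531 -0.2924  0.026 ]
```

View pics/c3.png

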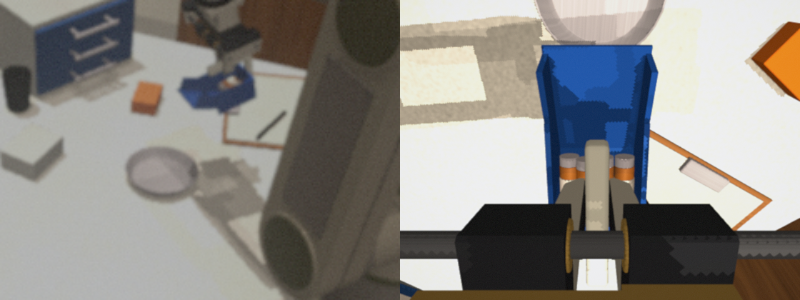

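Call:
{"method": "carry_out", "body": {"rows": [[0.008, 0.005, 0.02, 0, -2, 0], [0.02, 0.005, 0.06, 0, -4, 0], [0.03, 0.005, 0.095, 0, -6, 0], [0.036, 0.005, 0.12, 0, -7, 0], [0.038, 0.005, 0.132, 0, -7, 0], [0.038, 0.005, 0.132, 0, -7, 0]]}}

```text
t: 12.1
tool_pos: [0.3647, -0.3829, 0.0802]
orientation: [2.725, 1.129, -0.53]
force: [-0.8, 0.3, -1.3]
opening: 0.0138
gripper_force: 45.0
```

```bash
python3 - <<'E'
from k import *
s=robot.read_state();R=Ro.from_rotvec(s["orientation"]);print(s["tool_pos"],"lip",s["tool_pos"]+R.apply(LIP),s["force"].round(1))
D=np.array([.452,-.290,0]);u=np.array([.7071,.7071,0])
base=(R*Ro.from_euler('y',22,degrees=True))
l0=s["tool_pos"]+R.apply(LIP)
for th,z in((22,.052),(26,.052),(30,.052),(35,.05),(40,.048),(45,.046),(50,.046),(55,.046),(60,.046),(65,.046),(70,.046)):
    Q=base*Ro.from_euler('y',-th,degrees=True);d=R.inv().apply(l0*[1,1,0]+[0,0,z]-Q.apply(LIP)-s["tool_pos"]);print(th,d.round(4))
a=save("side","s4.png");b=save("wrist","w4.png")
cv2.imwrite("pics/c4.png",np.hstack([cv2.resize(a[100:220,260:420],(400,300)),cv2.resize(b,(400,300))])[:,:,::-1])
E
```

```text
[ 0.36473336 -0.38290329  0.08020659] lip [ 0.42815429 -0.31947445  0.05262366] [-0.8  0.3 -1.3]
22 [0.0002 0.     0.0006]
26 [-0.0001  0.     -0.006 ]
30 [ 0.      0.     -0.0125]
35 [ 0.0016  0.     -0.0188]
40 [ 0.0038  0.     -0.025 ]
45 [ 0.0068  0.     -0.031 ]
50 [ 0.0097  0.     -0.0387]
55 [ 0.0132  0.     -0.0461]
60 [ 0.0174  0.     -0.0531]
65 [ 0.0221  0.     -0.0598]
70 [ 0.0275  0.     -0.066 ]
```

View pics/c4.png

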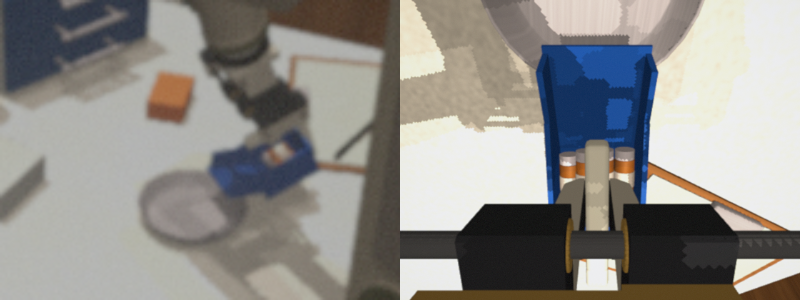

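The lip is level over the dish, inside the near rim and centred sideways. I'll pour slowly about the lip.

Call:
{"method": "carry_out", "body": {"rows": [[0.004, 0, -0.005, 0, -2, 0], [0.0074, 0, -0.009, 0, -4, 0], [0.0074, 0, -0.0125, 0, -6, 0], [0.0075, 0, -0.0155, 0, -8, 0], [0.008, 0, -0.0185, 0, -10.5, 0], [0.0091, 0, -0.0218, 0, -13, 0], [0.01, 0, -0.025, 0, -15.5, 0], [0.0113, 0, -0.028, 0, -18, 0], [0.0128, 0, -0.031, 0, -20.5, 0], [0.0143, 0, -0.034, 0, -23, 0], [0.0157, 0, -0.0378, 0, -25.5, 0], [0.0172, 0, -0.0417, 0, -28, 0]]}}

```text
t: 13.7
tool_pos: [0.3878, -0.3604, 0.1129]
orientation: [2.387, 0.989, -1.117]
force: [0.7, -0.5, -2.5]
opening: 0.0136
gripper_force: 45.0
```

```bash
python3 - <<'E'
from k import *
s=robot.read_state();R=Ro.from_rotvec(s["orientation"]);print(s["q"].round(2),s["tool_pos"],"lip",s["tool_pos"]+R.apply(LIP),s["force"].round(1),np.degrees(np.arccos(-R.as_matrix()[2,2])))
R0=Ro.from_matrix(R.as_matrix());l0=s["tool_pos"]+R.apply(LIP);th0=np.degrees(np.arccos(-R.as_matrix()[2,2]))
for th in(55,60,65,70):
    Q=R*Ro.from_euler('y',-(th-th0),degrees=True);print(th,R.inv().apply(l0*[1,1,0]+[0,0,.046]-Q.apply(LIP)-s["tool_pos"]).round(4),th-th0)
b=save("wrist","w5.png")
robot.read_camera("side")
for c in("wrist","side"):
  for o in robot.outline_of(c,"vial0"): print(c,round(o["conf"],2),o["pixel"])
E
```

```text
[-0.3   0.4   1.59 -0.75  1.63  0.63] [ 0.38778987 -0.36036663  0.112918  ] lip [ 0.43447631 -0.31365825  0.04624752] [ 0.7 -0.5 -2.5] 50.16255120305491
55 [-0.0002 -0.     -0.0078] 4.83744879694509
60 [ 0.0002 -0.     -0.0159] 9.83744879694509
65 [ 0.0013 -0.     -0.0241] 14.83744879694509
70 [ 0.003 -0.    -0.032] 19.83744879694509
wrist 0.93 [236.9, 72.2]
wrist 0.91 [239.5, 171.0]
wrist 0.62 [311.3, 147.6]
wrist 0.57 [278.2, 106.1]
side 0.63 [256.5, 166.5]
side 0.43 [342.2, 171.8]
side 0.42 [338.6, 178.4]
```

Now finish the tip to 70° and dwell.

Call:
{"method": "carry_out", "body": {"rows": [[0, 0, -0.004, 0, -2.5, 0], [0, 0, -0.008, 0, -5, 0], [0, 0, -0.012, 0, -7.5, 0], [0, 0, -0.016, 0, -10, 0], [0.0007, 0, -0.02, 0, -12.5, 0], [0.0013, 0, -0.0243, 0, -15, 0], [0.002, 0, -0.028, 0, -17.5, 0], [0.003, 0, -0.032, 0, -20, 0], [0.003, 0, -0.032, 0, -20, 0], [0.003, 0, -0.032, 0, -20, 0], [0.003, 0, -0.032, 0, -20, 0], [0.003, 0, -0.032, 0, -20, 0]]}}

```text
t: 15.4
tool_pos: [0.4063, -0.342, 0.1314]
orientation: [2.094, 0.867, -1.465]
force: [-1.1, -1.3, -2.1]
opening: 0.0139
gripper_force: 45.0
```

```bash
python3 - <<'E'
from k import *
s=robot.read_state();R=Ro.from_rotvec(s["orientation"]);print(s["q"].round(2),"lip",s["tool_pos"]+R.apply(LIP),s["force"].round(1),np.degrees(np.arccos(-R.as_matrix()[2,2])))
b=save("wrist","w6.png");a=save("side","s6.png");c=robot.read_camera("top")
for n in("wrist","side","top"):
  for o in robot.outline_of(n,"vial0"): print(n,round(o["conf"],2),o["pixel"])
cv2.imwrite("pics/c6.png",np.hstack([cv2.resize(a[100:220,260:420],(400,300)),cv2.resize(b,(400,300))])[:,:,::-1])
E
```

```text
[-0.18  0.68  1.42 -0.94  1.86  0.74] lip [ 0.43432271 -0.31404818  0.04630688] [-1.1 -1.3 -2.1] 69.96366786753627
wrist 0.67 [338.7, 6.8]
side 0.63 [337.1, 185.6]
side 0.61 [325.7, 184.1]
side 0.36 [336.9, 180.4]
top 0.62 [383.3, 264.3]
```

View pics/c6.png

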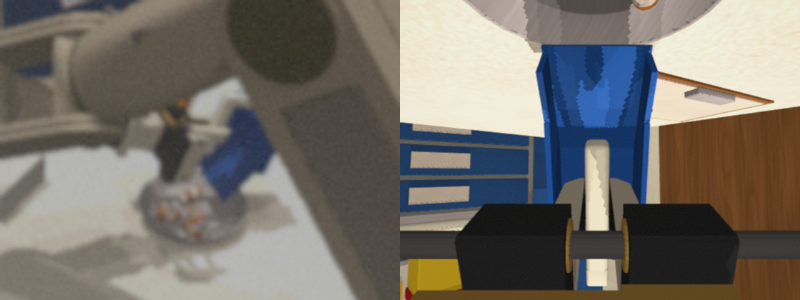

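The jug is empty and the vials are in the dish. I'll lift straight up, then bring the jug level.

Call:
{"method": "carry_out", "body": {"rows": [[-0.02, 0, -0.007, 0, 0, 0], [-0.05, 0, -0.018, 0, 0, 0], [-0.09, 0, -0.033, 0, 0, 0], [-0.13, 0, -0.047, 0, 0, 0], [-0.15, 0, -0.055, 0, 10, 0], [-0.15, 0, -0.055, 0, 20, 0], [-0.15, 0, -0.055, 0, 30, 0], [-0.15, 0, -0.055, 0, 40, 0], [-0.15, 0, -0.055, 0, 50, 0], [-0.15, 0, -0.055, 0, 60, 0], [-0.15, 0, -0.055, 0, 70, 0], [-0.15, 0, -0.055, 0, 70, 0]]}}

```text
t: 17.2
tool_pos: [0.4038, -0.3442, 0.2931]
orientation: [2.903, 1.193, 0.002]
force: [0.2, -0.5, -2.0]
opening: 0.0139
gripper_force: 45.0
```

```bash
python3 - <<'E'
from k import *
s=robot.read_state();R=Ro.from_rotvec(s["orientation"]);print(s["t"],s["q"].round(2),s["tool_pos"],R.as_matrix()[2].round(3),s["gripper_force"])
a=save("side","s7.png");b=save("wrist","w7.png");c=save("top","t7.png")
for n in("wrist","side","top"):
  for o in robot.outline_of(n,"vial0"): print(n,round(o["conf"],2),o["pixel"])
u=np.array([.7071,.7071,0])
B=np.array([[0,1,0],[1,0,0],[0,0,-1.]]).T;Q=Ro.from_matrix(B)
for p in([.474,.353,.2],[.46,-.05,.28]):print(R.inv().apply(np.array(p)-s["tool_pos"]).round(4))
print(np.degrees((R.inv()*Q).as_rotvec()))
cv2.imwrite("pics/c7.png",np.hstack([cv2.resize(a[130:220,280:400],(400,300)),cv2.resize(c[220:310,330:450],(400,300))])[:,:,::-1])
E
```

```text
17.2 [-0.8  -0.08  1.51 -0.    1.71 -0.01] [ 0.40384374 -0.34422898  0.29306553] [-0.     0.003 -1.   ] 44.998900294303894
side 0.4 [333.1, 192.0]
side 0.37 [333.3, 178.3]
side 0.37 [325.8, 185.0]
top 0.63 [201.7, 158.7]
top 0.51 [370.3, 270.0]
top 0.49 [381.5, 265.9]
top 0.45 [379.0, 249.4]
[ 0.5402 -0.4466  0.0916]
[ 0.2469 -0.1697  0.0125]
[  0.16096134   0.07835375 -45.30889783]
```

View pics/c7.png

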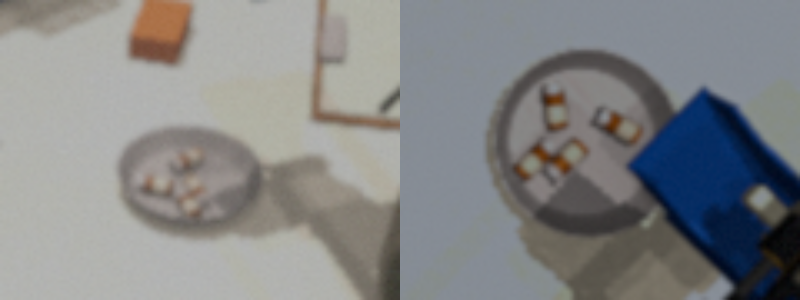

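All four vials lie in the dish, which hasn't moved. Next is the mat.

Call:
{"method": "carry_out", "body": {"rows": [[0.025, -0.02, 0, 0, 0, -2], [0.07, -0.058, 0, 0, 0, -6], [0.115, -0.095, 0, 0, 0, -10], [0.16, -0.132, 0, 0, 0, -14], [0.205, -0.17, 0, 0, 0, -18], [0.25, -0.207, 0, 0, 0, -22], [0.295, -0.244, 0, 0, 0, -26], [0.34, -0.281, 0, 0, 0, -30], [0.385, -0.318, 0, 0, 0, -34], [0.43, -0.356, 0, 0, 0, -38], [0.475, -0.393, 0, 0, 0, -42], [0.515, -0.426, 0, 0, 0, -45]]}}

```text
t: 19.0
tool_pos: [0.468, 0.3273, 0.2903]
orientation: [2.214, 2.228, -0.001]
force: [0.5, -0.6, -0.9]
opening: 0.0135
gripper_force: 45.0
```

Call:
{"method": "carry_out", "body": {"rows": [[0.017, 0.018, 0.02, 0, 0, 0], [0.02, 0.018, 0.06, 0, 0, 0], [0.02, 0.018, 0.1, 0, 0, 0], [0.02, 0.018, 0.13, 0, 0, 0], [0.02, 0.018, 0.13, 0, 0, 0]]}}

```text
t: 19.62
tool_pos: [0.4842, 0.3438, 0.1571]
orientation: [-2.217, -2.224, 0.011]
force: [-1.4, -0.3, -1.8]
opening: 0.0137
gripper_force: 45.0
```

```bash
python3 - <<'E'
from k import *
s=robot.read_state();R=Ro.from_rotvec(s["orientation"]);print(s["t"],s["q"].round(2),s["tool_pos"],R.as_matrix()[2].round(3),np.degrees(np.arctan2(*R.as_matrix()[1::-1,0])))
print(R.inv().apply(np.array([.474,.354,.043])-s["tool_pos"]).round(4))
E
```

```text
19.625 [ 0.53  0.14  1.54 -0.    1.48  0.53] [0.48423985 0.34378677 0.15706513] [-0.004 -0.006 -1.   ] 90.17401503263497
[ 0.0107 -0.0096  0.1141]
```

Call:
{"method": "carry_out", "body": {"rows": [[0.008, -0.007, 0.03, 0, 0, 0], [0.011, -0.01, 0.06, 0, 0, 0], [0.011, -0.01, 0.085, 0, 0, 0], [0.011, -0.01, 0.1, 0, 0, 0], [0.011, -0.01, 0.108, 0, 0, 0], [0.011, -0.01, 0.112, 0, 0, 0], [0.011, -0.01, 0.113, 0, 0, 0], [0.011, -0.01, 0.113, 0, 0, 0]]}}

```text
t: 20.62
tool_pos: [0.4777, 0.3551, 0.0485]
orientation: [2.221, 2.221, 0.002]
force: [-0.1, -0.7, -2.0]
opening: 0.0137
gripper_force: 45.0
```

```bash
python3 - <<'E'
from k import *
s=robot.read_state();print(s["t"],s["tool_pos"],s["force"].round(2),s["wrist_torque"].round(2))
b=save("wrist","w8.png");a=save("top","t8.png")
for c in ("top",):
  for t in("mat","jug_center"):
    o=robot.outline_of(c,t)[0];ys,xs=np.nonzero(o["pixels"]);print(t,xs.min(),xs.max(),ys.min(),ys.max(),atz(c,((xs.min()+xs.max())/2,(ys.min()+ys.max())/2),.004))
cv2.imwrite("pics/c8.png",np.hstack([cv2.resize(a[190:310,80:240],(400,300)),cv2.resize(b,(400,300))])[:,:,::-1])
E
```

```text
20.625 [0.47772489 0.35507213 0.04849497] [-0.05 -0.69 -1.96] [ 0.02 -0.09 -0.05]
mat 130 190 222 286 [0.47501298 0.34477428 0.004     ]
jug_center 151 174 240 266 [0.47784964 0.3377148  0.004     ]
```

View pics/c8.png

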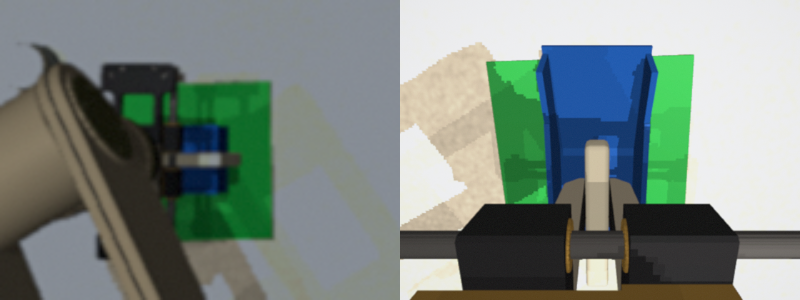

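The jug is centred on the mat but still hanging, about 6 mm up. I'll ease it down.

Call:
{"method": "carry_out", "body": {"rows": [[-0.001, 0, 0.002, 0, 0, 0], [-0.002, 0, 0.003, 0, 0, 0], [-0.002, 0, 0.004, 0, 0, 0], [-0.002, 0, 0.005, 0, 0, 0], [-0.002, 0, 0.005, 0, 0, 0]]}}

```text
t: 21.45
tool_pos: [0.4771, 0.3529, 0.0426]
orientation: [-2.221, -2.222, 0.0]
force: [0.1, 0.3, -1.1]
opening: 0.0136
gripper_force: 45.0
```

Call:
{"method": "carry_out", "body": {"rows": [[0, 0, 0.001, 0, 0, 0], [0, 0, 0.001, 0, 0, 0], [0, 0, 0.001, 0, 0, 0]]}}

```text
t: 21.82
tool_pos: [0.4773, 0.3529, 0.0418]
orientation: [2.221, 2.222, 0.0]
force: [0.1, -0.0, -1.5]
opening: 0.0134
gripper_force: 45.0
```

Call:
{"method": "carry_out", "body": {"rows": [[0, 0, 0.001, 0, 0, 0], [0, 0, 0.001, 0, 0, 0], [0, 0, 0.001, 0, 0, 0]]}}

```text
t: 22.2
tool_pos: [0.4775, 0.3532, 0.0418]
orientation: [2.221, 2.222, 0.001]
force: [-2.8, -0.9, 4.7]
opening: 0.0136
gripper_force: 45.0
```

That's contact. I'll release and then retreat.

Call:
{"method": "carry_out", "body": {"rows": [[0, 0, 0, 0, 0, 0], [0, 0, 0, 0, 0, 0], [0, 0, 0, 0, 0, 0], [0, 0, 0, 0, 0, 0], [0, 0, 0, 0, 0, 0], [0, 0, 0, 0, 0, 0], [0, 0, 0, 0, 0, 0], [0, 0, 0, 0, 0, 0]], "jaw": 0}}

```text
t: 23.2
tool_pos: [0.4773, 0.3529, 0.0408]
orientation: [-2.221, -2.222, -0.0]
force: [0.2, 0.4, -0.9]
opening: 0.0892
gripper_force: 0.0
```

Call:
{"method": "carry_out", "body": {"rows": [[0, 0, -0.01, 0, 0, 0], [0, 0, -0.03, 0, 0, 0], [0, 0, -0.07, 0, 0, 0], [0, 0, -0.12, 0, 0, 0], [0, 0, -0.17, 0, 0, 0], [-0.05, 0, -0.2, 0, 0, 0], [-0.1, 0, -0.2, 0, 0, 0], [-0.15, 0, -0.2, 0, 0, 0], [-0.2, 0, -0.2, 0, 0, 0], [-0.2, 0, -0.2, 0, 0, 0]]}}

```text
t: 24.45
tool_pos: [0.4779, 0.1501, 0.243]
orientation: [2.224, 2.216, 0.003]
force: [0.3, 0.1, 1.1]
opening: 0.0929
gripper_force: 0.0
```

```bash
python3 - <<'E'
from k import *
s=robot.read_state();print(s["t"],s["tool_pos"],s["force"].round(2),s["opening"])
a=save("top","t9.png");b=save("side","s9.png")
for c in ("top","side"):
  for t,z in(("mat",.004),("jug_center",.045),("dish",.026)):
    for o in robot.outline_of(c,t)[:1]:
      ys,xs=np.nonzero(o["pixels"]);print(c,t,o["conf"],atz(c,((xs.min()+xs.max())/2,(ys.min()+ys.max())/2),z).round(3))
cv2.imwrite("pics/c9.png",np.hstack([cv2.resize(a[60:330,60:420],(400,300)),cv2.resize(b[120:390,120:480],(400,300))])[:,:,::-1])
E
```

```text
24.45 [0.47787927 0.15011682 0.24295495] [0.3  0.15 1.07] 0.09285702730586802
top mat 0.79 [0.553 0.363 0.004]
side mat 0.91 [0.473 0.364 0.004]
side jug_center 0.69 [0.484 0.365 0.045]
side dish 0.86 [ 0.449 -0.287  0.026]
```

View pics/c9.png

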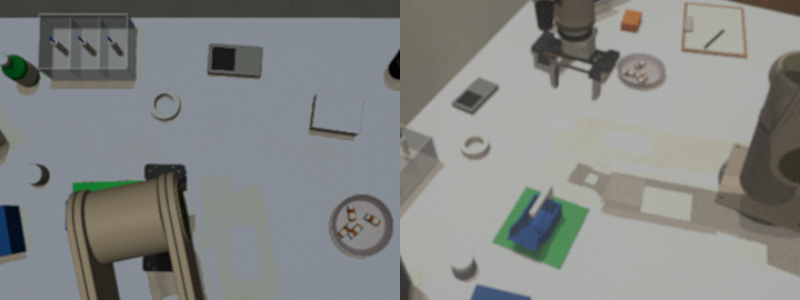

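The jug stands upright in the middle of the mat, and the dish holds four vials in its original place. The other things look undisturbed, and the gripper is clear.

```bash
python3 -c "
from plant import robot
print(robot.close_job())"
```

```text
the job is handed in; nothing more can be done
None
```

The job is handed in at about 24.6 s of the 67 s limit: all four vials are in the dish, the empty jug stands upright near the middle of the green mat, and the dish and other things look undisturbed in the last pictures.

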